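# Lock the depth stop of a reed-curving jig

### The job

Lock the depth stop on the reed-curving jig: slide the loose spanner fully home on the square lower nut, its handle lying along the jig beside the stop post, and let go of it. Then turn the jam nut clockwise by its arm until it is tight, finishing with a firm push of about 12 N at the peg held for a moment (never more than 20 N), while the spanner keeps the lower nut from being carried round. Leave the spanner on the nut and do not disturb the other things on the bench.

Things in the scene. Friction and masses are not known exactly. Their poses are not given: they have to be found in the camera images.
- jig: Fixed reed-curving jig. Origin on the bench under the screw axis, z up, x from stop post to screw. Oak board 370 x 220 x 15 mm thick (x -230 to 140, y -110 to 110). A 20 mm threaded screw stands at the origin, top 90 mm above the bench. A fixed steel curving block: x -5 to 125, y -98 to -72, top 45 mm above the bench.
- nut_axis (a point): Point on the screw axis half-way up the square steel lower nut, 27 mm above the bench; axes as the jig's. The nut, 40 mm across flats, flats square to the jig's x and y, sits on the board round the screw, 15 to 39 mm above the bench.
- stop_post: Fixed steel post, 12 mm diameter, 40 mm high, origin at its foot on the board, at jig x -195, y +21 mm. The spanner's handle, 20 mm wide, lies at its -y side (5 mm gap when straight) and leans on it as the jam nut is tightened.
- set_nut (a joint): Turn of the square lower nut, rad, 0 at the start, positive clockwise from above. It turns easily (0.04 N m) and the jam nut drags it round unless the spanner holds it; more than 0.25 rad either way loses the setting. With the spanner on, about 0.1 rad of slack is normal.
- jam_nut (a joint): Turn of the hexagonal jam nut, on top of the lower nut and relative to it, rad, positive clockwise from above = tightening. Starts at 0 to 0.35, drags with 0.12 N m (1 N at the peg), comes up hard at 1.3. A ring-spanner arm (top 55 mm above the bench) is fixed to it: at 0 it points 105 degrees anticlockwise from the jig's x axis, at 1.3 about 30 degrees.
- jam_peg (a point): Centre of the upright round peg at the end of the jam nut's arm: 14 mm diameter, 115 mm from the screw axis, free from 55 to 96 mm above the bench; this point is 75.5 mm above the bench. Take or push it to turn the jam nut.
- spanner_grip (a point): Centre of the wooden grip block of the loose steel spanner, 34 mm along x, 22 mm along y, 38 mm high; 31 mm above the underside. x points to the jaws, z up. Spanner 12 mm thick, 268 mm long, 70 mm wide at the jaws, 0.2 to 0.33 kg, lying flat; its 20 mm wide bar reaches 158 mm behind this point, its mass centre is about 7 mm behind.
- spanner_jaw (a point): Centre of the open jaws, 80 mm ahead (+x) of the grip point, 6 mm above the underside. Gap 42 mm, flaring to 52 mm at the mouth 30 mm ahead; the closed back is 21.5 mm behind, so fully home this point is about 1.5 mm short of the screw axis. It goes on from the post side, sliding along the jig's +x just above or on the board.
- spanner: The same spanner; origin under the centre of its jaws on its underside, axes as its points.
- tin: Bystander: grey cup, 64 mm across, 60 mm high, origin under its centre.
- stone: Bystander: dark block 110 x 40 x 25 mm, origin under its centre.
- reed_block: Bystander: wooden block 50 x 90 x 30 mm, origin under its centre.

How it is judged:
By the outcome, as a careful person would: the job done as asked, in the order asked, and still so for the second after the job is handed in, with the robot touching nothing.
It also fails if it takes over 64 s, if anything falls off the work surface, if the arm or the gripper's body presses on something with over 40 N, if the wrist force passes 120 N, or if a joint passes its speed limit or range.

### The arm

A 7-joint arm with a two-finger parallel gripper is mounted at the origin on the work surface. World frame = base frame: x ahead of the robot, y to its left, z up, the work surface at z = 0. Lengths are in m, angles in rad, forces in N, time in s.
With the tool pointing down it reaches from about 0.4 to 0.925 m from the base axis. Payload 5.6 kg.
Tool frame: the origin (TCP) lies at the very end of the fingers, on their centre line; the grasp point (between the pads) lies 19 mm behind it (r.pinch_z is the distance from the TCP to the grasp point, in m); z points along the fingers, y is the direction in which the jaws open and shut (so a half turn about z gives the same grasp; the last joint's range is limited). The gripper opens to 85 mm and grips with 20 to 120 N. Pads are 22 mm wide; open, the fingers measure 114 mm over their backs; the gripper's body (76 mm by 85 mm) begins 54 mm behind the grasp point. The pads swing forward as they close: fully open they stand 13 mm farther back than shut.
Start: joints at [1.13, 0.468, -0.012, 1.603, 0.006, 1.071, -0.056], TCP at [0.252, -0.599, 0.2] pointing down, gripper open.
Joint ranges: [-2.53, 2.53], [-0.31, 2.02], [-1.57, 1.55], [0.28, 2.44], [-1.29, 4.43], [0.15, 1.84], [-2.92, 2.92]. Speed limits (rad/s): [2.57, 2.57, 3.14, 3.14, 3.14, 3.14, 3.14].

### API

Orientations are given as [roll, pitch, yaw] about the fixed x, y, z axes, in that order (R = Rz(yaw) Ry(pitch) Rx(roll)).
In Python, from workcell import sensors, camera, get_calibration, r gives the robot as it stands.
- The arm moves only by the tool servo_tool, never from a script. Its argument "motion" is a list of rows, each a list of 4 numbers: the shift along the world's x, y, z in m, then the turn about the world's z in rad. In form: [[tx, ty, tz, yaw], ...]. A call has 1 to 12 rows; each row shifts and turns the pose as measured when the row begins; what a row does not reach is not made up. A row lasts 1/8 s, in which the tool goes at most 62.5 mm and 10.7 degrees, less where a joint would pass 70% of its speed; a pose out of reach is approached as far as the arm can. A call with a gripper value outside its range is refused whole. "grip" is the closure, from -1 (fully open) to 1 (shut), so that 0 is half open, set as the call begins (left out, the last holds). The fingers move at their own pace and stop on an object; "force" is the grip in N (left out, the last holds). Time passes only in rows, so rows that do not move let the fingers close. It gives the time, the measured TCP pose, the force and the opening at its end, in the units of the state.
- sensors.get_state(): the state, without advancing time (a new reading comes with each control period).
- camera(name): name is "side" or "top" or "wrist"; returns the picture (384x512x3 uint8, red, green, blue); there is no depth.
- get_calibration(name): a dict with "camera_matrix" (3x3 intrinsics, pixels), "world_from_camera" (4x4, takes a point from camera to world coordinates). Camera axes: x right, y up, looking along -z (the intrinsics and any distortion apply to the point x, -y, -z); pixel columns grow to the right and rows downward; lengths in m; the calibration is good to about 2 mm. A picture is of the moment at which its call begins: read the wrist's pose just before it. get_calibration takes no time and is no camera call; for the wrist camera it gives the pose at the moment of the call.
- r.close_job(): hands the job in, once; it reports no verdict.
The state is a dict: "clock": time; "qpos": joint angles; "joint_velocities": joint speeds; "joint_efforts": joint torques, N m; "ee_pos": TCP position; "tcp_rot": TCP orientation; "force": force on the tool from outside, world axes, zero at the start; "wrist_torque": the same for the moment, N m; "gripper_width": opening from 0.0 (shut) to 1.0 (fully open).
Only numpy, scipy, OpenCV 4.12 (cv2) and the standard library are available. Lean on these libraries where they do the work, as an engineer would, in place of code of your own. Each camera call takes 0.05 s, during which the arm holds its last target.

## Working session

There is one attempt and no reset: what is moved stays moved. The work goes in short steps, Python scripts to look and compute and a tool call to move; the robot and the scene stay as the last step left them, time stands still between calls to the robot, and variables do not carry over. Pictures are saved under pics/ and viewed, and the job is handed in when it is done.

Besides the shell and the picture viewer there is one more tool, called after "Emit:" as a command line: name --pt "numbers of a row" for each row, then --argument value for the rest. servo_tool: Moves the arm, as the interface text tells. Its arguments: {"type":"object","properties":{"motion":{"type":"array"},"grip":{"type":"number"},"force":{"type":"number"}},"required":["motion"]}

```bash
mkdir -p pics; ls; cat > h.py <<'E'
import numpy as np, cv2
from workcell import sensors, camera, get_calibration, r
def snap(name,fn):
    c=get_calibration(name); im=camera(name); cv2.imwrite('pics/'+fn,cv2.cvtColor(im,cv2.COLOR_RGB2BGR)); return im,c
def ray(c,u,v):
    K=np.array(c['camera_matrix']);T=np.array(c['world_from_camera'])
    d=np.linalg.inv(K)@[u,v,1]; d=T[:3,:3]@np.array([d[0],-d[1],-d[2]]); return T[:3,3],d
def onz(c,u,v,z):
    o,d=ray(c,u,v); return o+d*(z-o[2])/d[2]
def proj(c,p):
    K=np.array(c['camera_matrix']);T=np.array(c['world_from_camera'])
    q=T[:3,:3].T@(np.array(p)-T[:3,3]); q=K@np.array([q[0],-q[1],-q[2]]); return q[:2]/q[2]
def tri(c1,a,c2,b):
    o1,d1=ray(c1,*a);o2,d2=ray(c2,*b)
    d1/=np.linalg.norm(d1);d2/=np.linalg.norm(d2)
    s=np.linalg.lstsq(np.c_[d1,-d2],o2-o1,rcond=None)[0]
    p,q=o1+s[0]*d1,o2+s[1]*d2; return (p+q)/2,np.linalg.norm(p-q)
E
python3 - <<'E'
from h import *
for n in ['top','side','wrist']:
    im,c=snap(n,n+'0.png'); print(n,c)
print(sensors.get_state())
E
```

```text
pics
top {'camera_matrix': array([[409.15076959,   0.        , 261.6121721 ],
       [  0.        , 409.15076959, 194.92427275],
       [  0.        ,   0.        ,   1.        ]]), 'world_from_camera': array([[-0.00445686,  0.99316274, -0.11665291,  0.43790988],
       [-0.9999384 , -0.00324036,  0.01061599,  0.05508342],
       [ 0.01016541,  0.11669304,  0.99311601,  1.07905261],
       [ 0.        ,  0.        ,  0.        ,  1.        ]])}
side {'camera_matrix': array([[407.59058374,   0.        , 249.24910257],
       [  0.        , 407.59058374, 181.58122985],
       [  0.        ,   0.        ,   1.        ]]), 'world_from_camera': array([[-0.71251561,  0.46227782, -0.52784536, -0.05384828],
       [-0.7015688 , -0.45749641,  0.54634993,  0.64315766],
       [ 0.01107809,  0.75960269,  0.65029303,  0.81277629],
       [ 0.        ,  0.        ,  0.        ,  1.        ]])}
wrist {'camera_matrix': array([[267.62322732,   0.        , 250.49157776],
       [  0.        , 267.62322732, 188.62274061],
       [  0.        ,   0.        ,   1.        ]]), 'world_from_camera': array(
[... 236 characters left out ...]
])}
{'clock': 0.15, 'qpos': array([ 1.12998756,  0.46819032, -0.01160207,  1.60340748,  0.00599612,
        1.07143007, -0.05630613]), 'joint_velocities': array([ 0.0007525 , -0.00268908,  0.00031639, -0.00365121,  0.0024732 ,
        0.0001647 , -0.00117288]), 'joint_efforts': array([ 6.62582079e-04, -5.32793641e+01,  2.12191127e-02, -2.51555157e+01,
        1.14025202e-02,  5.49396558e-03,  7.23267163e-06]), 'ee_pos': array([ 0.25156344, -0.59882605,  0.19954908]), 'tcp_rot': array([-3.14019563e+00,  1.03063569e-04,  3.97735067e-01]), 'force': array([-0.15156388, -0.65056063,  0.2578941 ]), 'wrist_torque': array([ 0.01383314, -0.00141586,  0.02399309]), 'gripper_width': 1.0013712367100065}
```

View pics/top0.png

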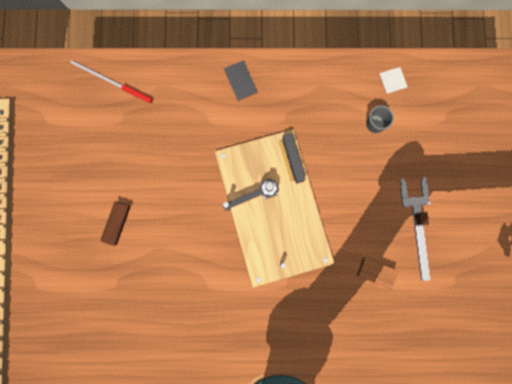

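View pics/side0.png

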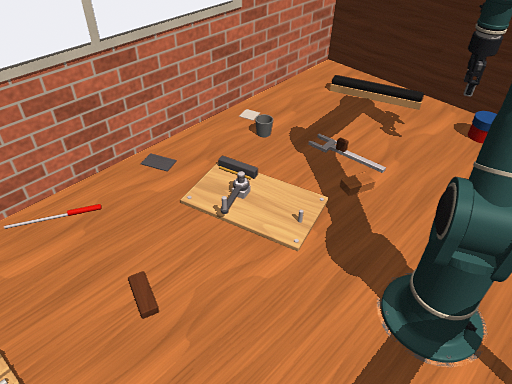

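View pics/wrist0.png

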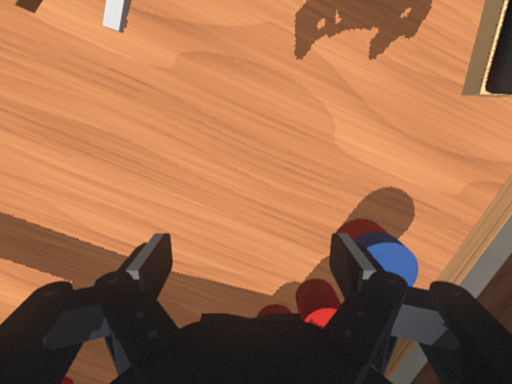

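The top view shows the jig with the screw at (269,187), the post at (283,262) and the peg at (226,205). The spanner lies on the bench with its jaws at (415,185) and grip at (421,218). The tin is at (379,118), the reed block at (375,267) and the stone at (116,221). Next I'll enlarge both views to measure.

```bash
python3 - <<'E'
import cv2
t=cv2.imread('pics/top0.png');s=cv2.imread('pics/side0.png')
cv2.imwrite('pics/tj.png',cv2.resize(t[120:295,205:345],None,fx=3.4,fy=3.4,interpolation=cv2.INTER_CUBIC))
cv2.imwrite('pics/ts.png',cv2.resize(t[165:290,350:440],None,fx=4.8,fy=4.8,interpolation=cv2.INTER_CUBIC))
cv2.imwrite('pics/sj.png',cv2.resize(s[125:255,175:390],None,fx=3.7,fy=3.7,interpolation=cv2.INTER_CUBIC))
E
```

```text
(no output)
```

View pics/tj.png

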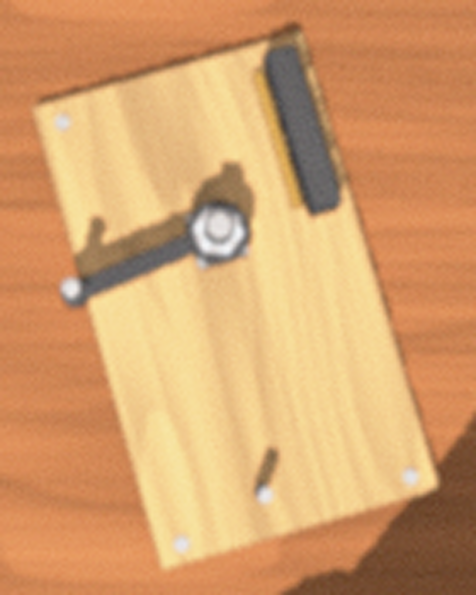

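View pics/ts.png

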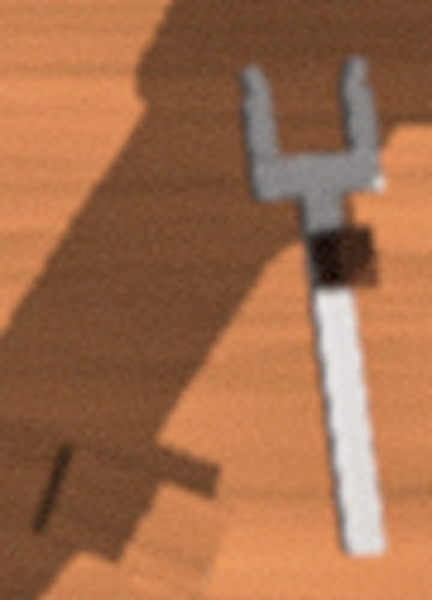

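View pics/sj.png

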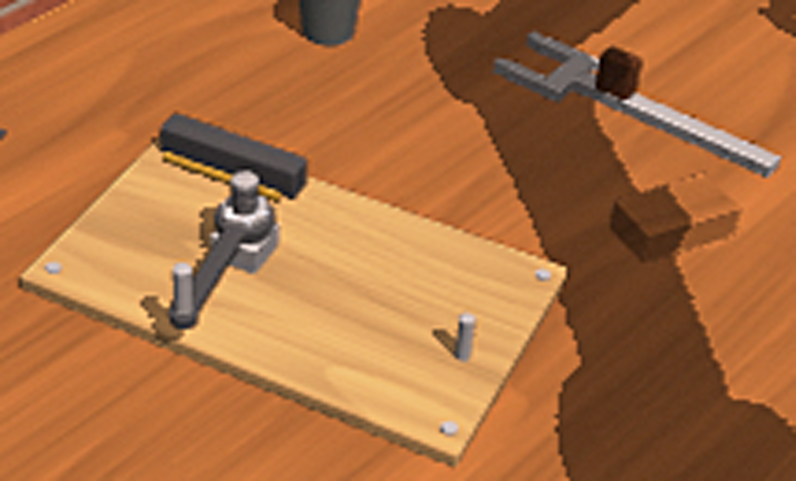

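```bash
cat > m.py <<'E'
from h import *
ct,cs=get_calibration('top'),get_calibration('side')
T=lambda X,Y:((X+.5)/3.4-.5+205,(Y+.5)/3.4-.5+120)
S=lambda X,Y:((X+.5)/3.7-.5+175,(Y+.5)/3.7-.5+125)
P=lambda X,Y:((X+.5)/4.8-.5+350,(Y+.5)/4.8-.5+165)
for n,a,b in [('screw',(218,224),(245,177)),('peg',(70,287),(182,269)),('post',(264,493),(466,319)),('cA',(37,103),(20,281)),('cC',(438,487),(567,267)),('cD',(165,568),(457,459))]:
    print(n,tri(ct,T(*a),cs,S(*b)))
c=[onz(ct,*T(*p),.015) for p in [(37,103),(298,33),(438,487),(165,568)]]
print(np.array(c)); 
for i in range(4):
    d=c[(i+1)%4]-c[i];print(np.linalg.norm(d),np.degrees(np.arctan2(d[1],d[0])))
print('spanner on z=.012')
for n,p in [('tailL',(346,553)),('tailR',(384,550)),('barL',(318,292)),('barR',(353,290)),('tipL',(253,70)),('tipR',(356,61)),('inL',(278,155)),('inR',(345,153)),('backL',(259,195)),('backR',(379,180))]:
    print(n,onz(ct,*P(*p),.012))
print('side z=.012')
for n,p in [('tailend',(773,153)),('tailnear',(768,163)),('tipfar',(533,35)),('tipnear',(498,63))]:
    print(n,onz(cs,*S(*p),.012))
E
python3 m.py
```

```text
screw (array([0.57627696, 0.02643739, 0.09147187]), np.float64(0.0016770142701992604))
peg (array([0.53119781, 0.13210125, 0.09533818]), np.float64(0.0009631173049137041))
post (array([ 0.38396811, -0.00667166,  0.05283629]), np.float64(0.0010418270129676297))
cA (array([0.68531612, 0.16586474, 0.00343256]), np.float64(0.001771885961781068))
cC (array([ 0.38617406, -0.14044201,  0.01508843]), np.float64(0.00014987942194844112))
cD (array([0.32660406, 0.06636909, 0.00867595]), np.float64(7.486588703893873e-05))
[[ 0.68331044  0.16529194  0.015     ]
 [ 0.73897271 -0.03903255  0.015     ]
 [ 0.38622955 -0.1404117   0.015     ]
 [ 0.32723232  0.06627938  0.015     ]]
0.21177059803329046 -74.7612185516024
0.3670224303815449 -163.9652341693883
0.21494622431067323 105.93069487437452
0.3695877614008623 15.53934131898729
spanner on z=.012
tailL [ 0.34193311 -0.3673337   0.012     ]
tailR [ 0.34340485 -0.38787598  0.012     ]
barL [ 0.48164646 -0.35905402  0.012     ]
barR [ 0.48265639 -0.37824144  0.012     ]
tipL [ 0.60397878 -0.32900756  0.012     ]
tipR [ 0.60884069 -0.3863059   0.012     ]
inL [ 0.55676433 -0.34066604  0.012     ]
inR [ 0.55774689 -0.37763948  0.012     ]
backL [ 0.53476733 -0.32920792  0.012     ]
backR [ 0.54278949 -0.39560729  0.012     ]
side z=.012
tailend [ 0.34908388 -0.38770414  0.012     ]
tailnear [ 0.34489653 -0.37241142  0.012     ]
tipfar [ 0.60448992 -0.38540213  0.012     ]
tipnear [ 0.59911762 -0.32513278  0.012     ]
```

Emit:
servo_tool --pt "0.04 0.038 0.01 -0.054" --pt "0.04 0.038 0.01 -0.054" --pt "0.04 0.038 0 -0.054" --pt "0.04 0.038 0 -0.054" --pt "0.04 0.038 0 -0.054" --pt "0.03 0.035 0 -0.054" --pt "0 0 0 0" --grip -0.3

```text
clock: 1.02
ee_pos: [0.4851, -0.3649, 0.2177]
tcp_rot: [-3.136, 0.002, 0.06]
force: [-0.6, -0.3, -0.6]
gripper_width: 0.653
```

```bash
python3 - <<'E'
from h import *
s=sensors.get_state();print(s['clock'],s['ee_pos'],s['tcp_rot'])
im,c=snap('wrist','w1.png'); print(repr(c['world_from_camera']))
cv2.imwrite('pics/w1b.png',cv2.resize(cv2.cvtColor(im,cv2.COLOR_RGB2BGR),(800,600),interpolation=cv2.INTER_CUBIC))
im2,_=snap('top','top1.png')
np.save('c_w1.npy',c['world_from_camera'])
E
```

```text
1.025 [ 0.48507553 -0.36493355  0.21769936] [-3.13627461e+00  2.05520302e-03  5.99443701e-02]
array([[ 0.05986575,  0.95763079,  0.28170794,  0.55696772],
       [-0.99819455,  0.05880907,  0.01221225, -0.36275523],
       [-0.00487216, -0.28193043,  0.95942248,  0.39211985],
       [ 0.        ,  0.        ,  0.        ,  1.        ]])
```

View pics/w1b.png

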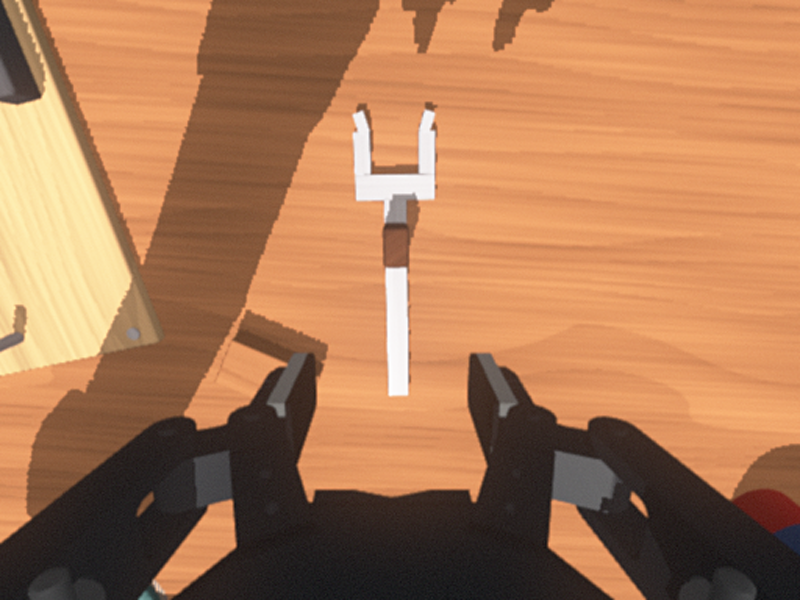

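```bash
python3 - <<'E'
import cv2
t=cv2.imread('pics/w1.png')
cv2.imwrite('pics/w1c.png',cv2.resize(t[60:260,210:300],None,fx=3,fy=3,interpolation=cv2.INTER_NEAREST))
cv2.imwrite('pics/w1d.png',cv2.resize(t[130:180,225:290],None,fx=11,fy=11,interpolation=cv2.INTER_NEAREST))
E
```

```text
(no output)
```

View pics/w1c.png

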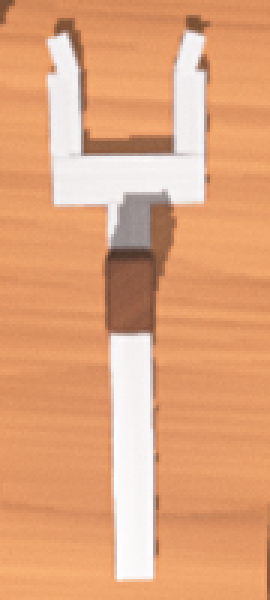

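View pics/w1d.png

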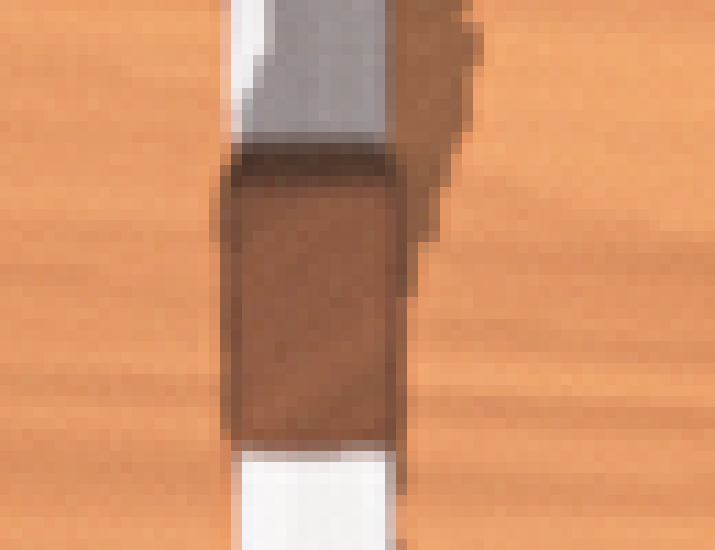

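```bash
python3 - <<'E'
from h import *
c=get_calibration('wrist'); c['world_from_camera']=np.load('c_w1.npy')
D=lambda X,Y:(X/11-.5+225,Y/11-.5+130)
C=lambda X,Y:(X/3-.5+210,Y/3-.5+60)
for n,p in [('FL',(221,178)),('FR',(400,178)),('BL',(223,450)),('BR',(405,450)),('ctr',(313,314))]: print(n,onz(c,*D(*p),.050))
for n,p in [('tailL',(117,579)),('tailR',(155,579)),('tipL',(60,32)),('tipR',(193,31)),('inL',(82,154)),('inR',(174,153)),('backL',(53,206)),('backR',(204,203))]: print(n,onz(c,*C(*p),.012))
ct=get_calibration('top')
# height of block top from two views: top camera
t=cv2.imread('pics/top1.png')
cv2.imwrite('pics/t1c.png',cv2.resize(t[165:290,350:440],None,fx=4.8,fy=4.8,interpolation=cv2.INTER_CUBIC))
cs=get_calibration('side')
S=lambda X,Y:((X+.5)/3.7-.5+175,(Y+.5)/3.7-.5+125)
print(tri(c,D(313,314),cs,S(622,60)))
E
```

```text
FL [ 0.5129071  -0.35620524  0.05      ]
FR [ 0.51415944 -0.3768719   0.05      ]
BL [ 0.48081243 -0.35816781  0.05      ]
BR [ 0.48212951 -0.37973928  0.05      ]
ctr [ 0.49771806 -0.36781952  0.05      ]
tailL [ 0.33934897 -0.37077471  0.012     ]
tailR [ 0.34061223 -0.39089835  0.012     ]
tipL [ 0.60517947 -0.33044927  0.012     ]
tipR [ 0.60902029 -0.38838998  0.012     ]
inL [ 0.55462704 -0.34237324  0.012     ]
inR [ 0.55756661 -0.38408944  0.012     ]
backL [ 0.53072773 -0.33002026  0.012     ]
backR [ 0.53628251 -0.39964663  0.012     ]
(array([ 0.49710366, -0.3677473 ,  0.04521185]), np.float64(0.0005104040083665328))
```

Emit:
servo_tool --pt "0.006 -0.002 -0.05 0.01" --pt "0.006 -0.001 -0.05 0.01" --pt "0.001 0 -0.05 0" --pt "0 0 -0.03 0" --pt "0 0 0 0"

```text
clock: 1.75
ee_pos: [0.4876, -0.3831, 0.0339]
tcp_rot: [3.138, 0.005, 0.061]
force: [-1.0, -0.3, 0.3]
gripper_width: 0.648
```

Emit:
servo_tool --pt "0.005 0.008 0 0.01" --pt "0.005 0.007 0 0.01" --pt "0 0 0 0"

```text
clock: 2.12
ee_pos: [0.4995, -0.37, 0.038]
tcp_rot: [3.134, 0.0, 0.08]
force: [-0.1, -0.6, 0.7]
gripper_width: 0.644
```

Emit:
servo_tool --pt "0 0.001 -0.012 0" --pt "-0.001 0.001 -0.008 0" --pt "0 0 -0.003 0" --pt "0 0 0 0"

```text
clock: 2.62
ee_pos: [0.4987, -0.3682, 0.0143]
tcp_rot: [3.133, -0.0, 0.08]
force: [-0.4, 0.6, 0.4]
gripper_width: 0.648
```

Now to grip it.

Emit:
servo_tool --pt "0 0 0 0" --pt "0 0 0 0" --pt "0 0 0 0" --pt "0 0 0 0" --pt "0 0 0 0" --grip 1 --force 70

```text
clock: 3.25
ee_pos: [0.4987, -0.3679, 0.0147]
tcp_rot: [3.133, -0.0, 0.08]
force: [-0.5, 1.5, -0.5]
gripper_width: 0.226
```

Emit:
servo_tool --pt "0 0 0.02 0" --pt "0 0 0.03 0" --pt "0 0 0.03 0" --pt "0 0 0.03 0" --pt "0 0 0 0"

```text
clock: 3.88
ee_pos: [0.4979, -0.368, 0.1309]
tcp_rot: [3.132, -0.001, 0.079]
force: [0.8, -0.0, -2.7]
gripper_width: 0.224
```

```bash
python3 - <<'E'
from h import *
s=sensors.get_state();print(s['clock'],s['ee_pos'],s['tcp_rot'],s['force'],s['gripper_width'])
im,c=snap('wrist','w2.png'); np.save('c_w2.npy',c['world_from_camera'])
cv2.imwrite('pics/w2b.png',cv2.resize(cv2.cvtColor(im,cv2.COLOR_RGB2BGR),(800,600),interpolation=cv2.INTER_CUBIC))
E
```

```text
3.875 [ 0.49793549 -0.36804635  0.13088707] [ 3.13239184e+00 -7.72822623e-04  7.93402340e-02] [ 0.81913728 -0.00677101 -2.73543068] 0.22412184567470386
```

View pics/w2b.png

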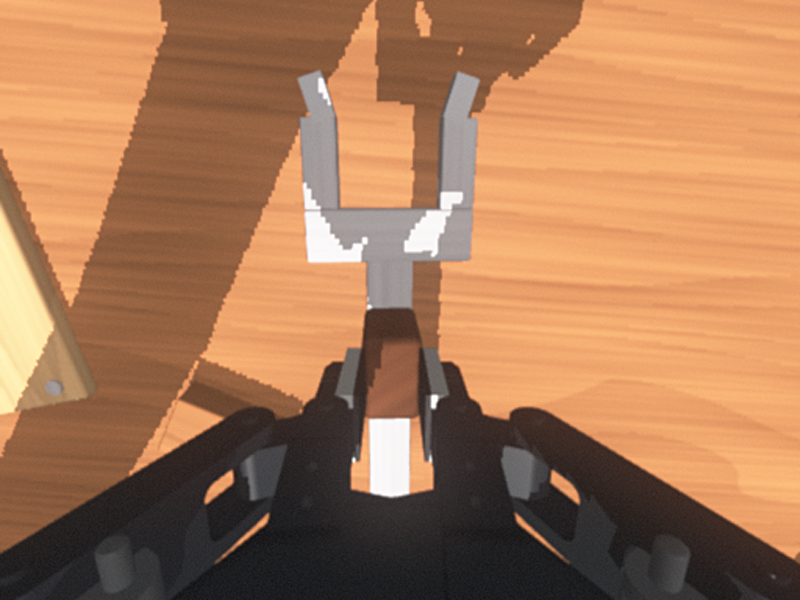

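```bash
python3 - <<'E'
from h import *
c=get_calibration('wrist'); c['world_from_camera']=np.load('c_w2.npy')
W=lambda X,Y:((X+.5)*.64-.5,(Y+.5)*.64-.5)
p=np.array([.49794,-.36805]);y=.0793
R=np.array([[np.cos(y),np.sin(y)],[-np.sin(y),np.cos(y)]])
z=.1285
for n,q in [('inL',(338,209)),('inR',(441,209)),('shL',(301,118)),('shR',(477,119)),('shLi',(337,118)),('shRi',(444,118)),('bkL',(307,263)),('bkR',(470,259)),('tipL',(321,71)),('tipR',(457,72)),('neckL',(367,264)),('neckR',(412,262))]:
    w=onz(c,*W(*q),z)[:2]; print(n,w,R@(w-p))
E
```

```text
inL [ 0.55326596 -0.34263027] [0.05716577 0.02095709]
inR [ 0.55662486 -0.38534149] [ 0.05713066 -0.02188598]
shL [ 0.58715241 -0.32667278] [0.09220982 0.03418005]
shR [ 0.59233753 -0.39558084] [ 0.09191997 -0.03492221]
shLi [ 0.58828368 -0.3407155 ] [0.09222512 0.02009186]
shRi [ 0.59165632 -0.38258086] [ 0.09227072 -0.02190912]
bkL [ 0.5293902  -0.33033735] [0.03433884 0.03510274]
bkR [ 0.53655692 -0.40018477] [ 0.03594995 -0.03509289]
tipL [ 0.60439077 -0.33393722] [0.10881855 0.02557288]
tipR [ 0.60826061 -0.38567986] [ 0.10857733 -0.02631371]
neckL [ 0.53094321 -0.35609841] [0.03384626 0.00929962]
neckR [ 0.53331655 -0.37537769] [ 0.0346849  -0.01010708]
```

Emit:
servo_tool --pt "-0.005 0.03 0 0.02" --pt "-0.009 0.045 0 0.026" --pt "-0.009 0.045 0 0.026" --pt "-0.009 0.045 0 0.026" --pt "-0.009 0.045 0 0.026" --pt "-0.009 0.045 0 0.026" --pt "-0.009 0.04 0 0.026" --pt "-0.009 0.025 0 0.02" --pt "0 0 0 0" --pt "0 0 0 0"

```text
clock: 5.18
ee_pos: [0.4148, -0.0369, 0.117]
tcp_rot: [-3.139, 0.021, 0.281]
force: [-0.6, -0.3, -2.9]
gripper_width: 0.22
```

Emit:
servo_tool --pt "0.006 0.01 0.004 -0.003" --pt "0.005 0.009 0.003 -0.002" --pt "0 0 0 0"

```text
clock: 5.55
ee_pos: [0.4273, -0.0181, 0.1241]
tcp_rot: [-3.139, 0.021, 0.272]
force: [0.1, -0.2, -3.6]
gripper_width: 0.222
```

```bash
python3 - <<'E'
from h import *
s=sensors.get_state();print(s['clock'],s['ee_pos'],s['tcp_rot'],s['force'],s['gripper_width'])
im,c=snap('wrist','w3.png'); np.save('c_w3.npy',c['world_from_camera'])
cv2.imwrite('pics/w3b.png',cv2.resize(cv2.cvtColor(im,cv2.COLOR_RGB2BGR),(800,600),interpolation=cv2.INTER_CUBIC))
E
```

```text
5.55 [ 0.42732519 -0.01808495  0.12414098] [-3.13935308  0.02066901  0.2721021 ] [ 0.08585237 -0.22494597 -3.64214446] 0.22199587575948546
```

View pics/w3b.png

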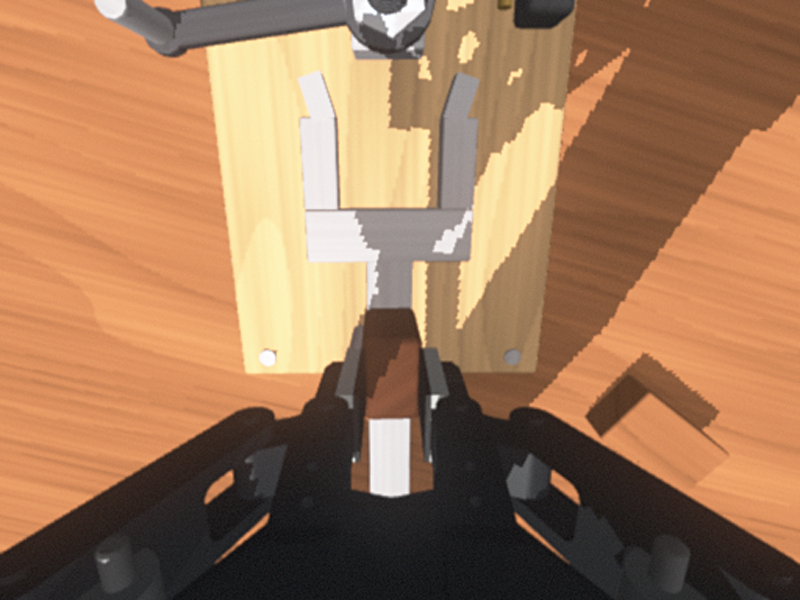

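```bash
python3 - <<'E'
import cv2
t=cv2.imread('pics/w3.png')
cv2.imwrite('pics/w3c.png',cv2.resize(t[0:60,205:295],None,fx=8,fy=8,interpolation=cv2.INTER_NEAREST))
E
```

```text
(no output)
```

View pics/w3c.png

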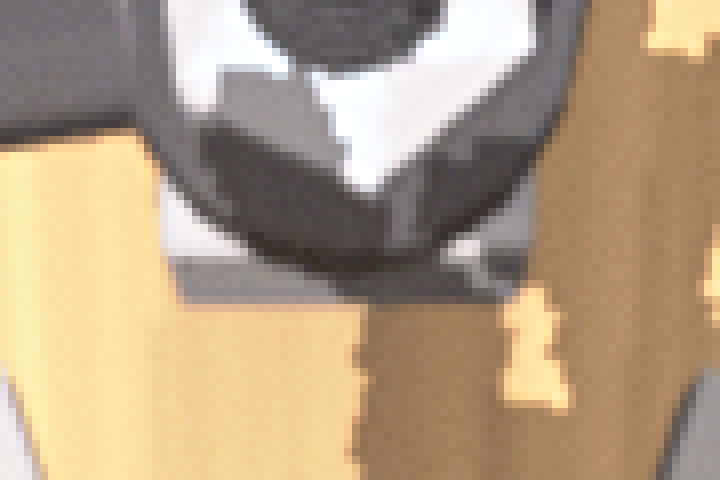

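```bash
cat > nut.py <<'E'
from h import *
c=get_calibration('wrist'); c['world_from_camera']=np.load('c_w3.npy')
W=lambda X,Y:((X+.5)*.64-.5,(Y+.5)*.64-.5)
C=lambda X,Y:(X/8-.5+205,Y/8-.5)
p=np.array([.42733,-.01808]);y=.2721
R=lambda y:np.array([[np.cos(y),np.sin(y)],[-np.sin(y),np.cos(y)]])
L=onz(c,*C(162,258),.039)[:2];Rr=onz(c,*C(536,258),.039)[:2]
l=onz(c,*C(183,302),.015)[:2];rr=onz(c,*C(507,302),.015)[:2]
for a,b in((L,Rr),(l,rr)):
    d=a-b; yaw=np.arctan2(d[1],d[0])-np.pi/2; m=(a+b)/2
    print(a,b,np.linalg.norm(d),yaw,'mid tool',R(y)@(m-p),'axis',m+.02*np.array([np.cos(.275),np.sin(.275)]))
# board edges left and right in w3b at z .015
def yawof(a,b,z=.015):
    a=onz(c,*W(*a),z);b=onz(c,*W(*b),z);d=b-a;return np.arctan2(d[1],d[0]),R(y)@(a[:2]-p),R(y)@(b[:2]-p)
print(yawof((244,372),(208,85)));print(yawof((536,372),(573,30)));print(yawof((244,372),(536,373)))
z=.1215+.0
for n,q in [('inL',(338,209)),('inR',(441,209)),('shL',(301,118)),('shR',(477,119))]:
    w=onz(c,*W(*q),z)[:2]; print(n,R(y)@(w-p))
E
python3 nut.py
```

```text
[0.55092506 0.03797451] [ 5.61635278e-01 -4.88816458e-04] 0.03992663110894701 0.27157336800743614 mid tool [0.13410223 0.00081211] axis [0.57552867 0.02417378]
[0.55189667 0.03799093] [0.5620942  0.00137298] 0.038011368518993054 0.2716028190247002 mid tool [0.13504357 0.00152443] axis [0.57624394 0.02511289]
(np.float64(0.2788510554404138), array([-0.07457237,  0.10981982]), array([0.12066875, 0.11113792]))
(np.float64(0.2782329864230274), array([-0.07438527, -0.10944128]), array([ 0.1499343 , -0.10806551]))
(np.float64(-1.3016521028426724), array([-0.07457237,  0.10981982]), array([-0.07522072, -0.10952759]))
inL [0.0568921  0.02085756]
inR [ 0.05689536 -0.02175601]
shL [0.0917339  0.03390455]
shR [ 0.0913547  -0.03453758]
```

Emit:
servo_tool --pt "0 0.002 -0.015 0.004" --pt "0 0 -0.025 0" --pt "0 0 -0.02 0" --pt "0 0 -0.012 0" --pt "0 0 0 0"

```text
clock: 6.22
ee_pos: [0.4254, -0.0172, 0.0471]
tcp_rot: [-3.139, 0.023, 0.275]
force: [0.1, 0.6, -3.4]
gripper_width: 0.227
```

Emit:
servo_tool --pt "0.001 0 -0.006 0.001" --pt "0 0 -0.005 0" --pt "0 0 0 0"

```text
clock: 6.6
ee_pos: [0.4275, -0.0173, 0.0362]
tcp_rot: [-3.14, 0.021, 0.276]
force: [-0.2, 0.8, -2.1]
gripper_width: 0.225
```

```bash
python3 - <<'E'
from h import *
s=sensors.get_state();print(s['clock'],s['ee_pos'],s['tcp_rot'],s['force'],s['gripper_width'])
im,c=snap('wrist','w4.png'); np.save('c_w4.npy',c['world_from_camera'])
cv2.imwrite('pics/w4b.png',cv2.resize(cv2.cvtColor(im,cv2.COLOR_RGB2BGR)[:200,140:360],None,fx=3.6,fy=3,interpolation=cv2.INTER_CUBIC))
E
```

```text
6.6 [ 0.42751605 -0.01727469  0.03621363] [-3.13988783  0.02113047  0.27562789] [-0.18656712  0.79650184 -2.12039159] 0.2250814510451938
```

View pics/w4b.png

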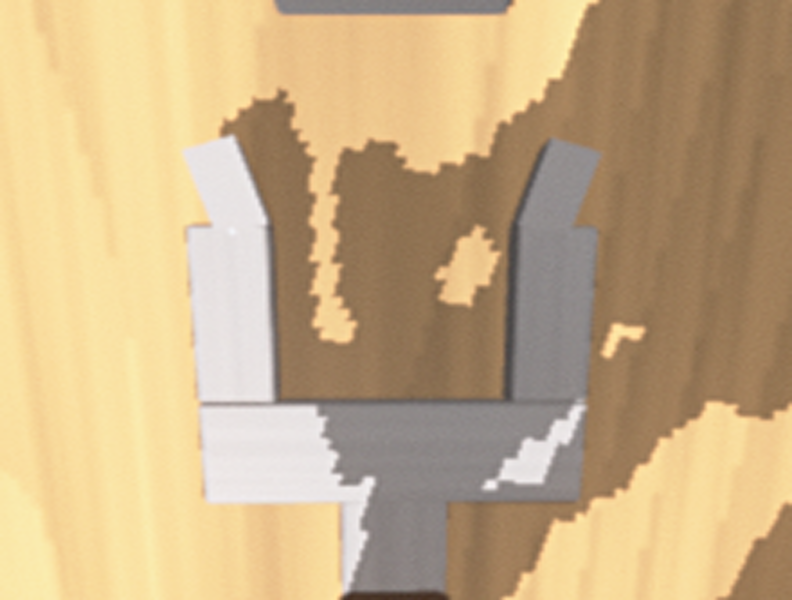

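Emit:
servo_tool --pt "0.0096 0.003 -0.001 0" --pt "0.0096 0.0027 0 0" --pt "0.0096 0.0027 0 0" --pt "0 0 0 0"

```text
clock: 7.15
ee_pos: [0.4603, -0.0079, 0.0362]
tcp_rot: [-3.141, 0.018, 0.276]
force: [-0.3, 0.4, -2.7]
gripper_width: 0.222
```

Emit:
servo_tool --pt "0.0096 0.0032 -0.001 0" --pt "0.0096 0.0027 -0.001 0" --pt "0.005 0.0014 0 0" --pt "0 0 0 0"

```text
clock: 7.65
ee_pos: [0.4859, -0.0001, 0.0338]
tcp_rot: [-3.14, 0.018, 0.276]
force: [-0.5, -0.2, -3.1]
gripper_width: 0.223
```

Emit:
servo_tool --pt "0.006 0.0017 -0.001 0" --pt "0.004 0.0011 0 0" --pt "0.002 0.0006 0 0" --pt "0 0 0 0"

```text
clock: 8.15
ee_pos: [0.4982, 0.0033, 0.0326]
tcp_rot: [-3.14, 0.019, 0.276]
force: [0.1, 0.3, -2.7]
gripper_width: 0.226
```

Within about 1 mm of home. I'll push until it contacts.

Emit:
servo_tool --pt "0.0015 0.0004 -0.001 0" --pt "0.0015 0.0004 -0.001 0" --pt "0.0015 0.0004 0 0"

```text
clock: 8.52
ee_pos: [0.501, 0.004, 0.0303]
tcp_rot: [-3.14, 0.023, 0.275]
force: [-5.4, -2.5, 1.6]
gripper_width: 0.227
```

Emit:
servo_tool --pt "-0.0003 0 0 0" --pt "0 0 0 0" --pt "0 0 0 0" --pt "0 0 0 0" --grip -0.2

```text
clock: 9.02
ee_pos: [0.5032, 0.0044, 0.0314]
tcp_rot: [-3.141, 0.018, 0.275]
force: [-0.2, -0.1, -0.3]
gripper_width: 0.6
```

```bash
python3 - <<'E'
from h import *
s=sensors.get_state();print(s['clock'],s['ee_pos'],s['tcp_rot'],s['force'],s['gripper_width'])
im,c=snap('wrist','w5.png'); np.save('c_w5.npy',c['world_from_camera'])
cv2.imwrite('pics/w5b.png',cv2.resize(cv2.cvtColor(im,cv2.COLOR_RGB2BGR),(800,600),interpolation=cv2.INTER_CUBIC))
E
```

```text
9.025 [0.50317452 0.00443446 0.03139276] [-3.14099218  0.0180504   0.27536289] [-0.23258106 -0.11056569 -0.31682224] 0.599596714010546
```

View pics/w5b.png

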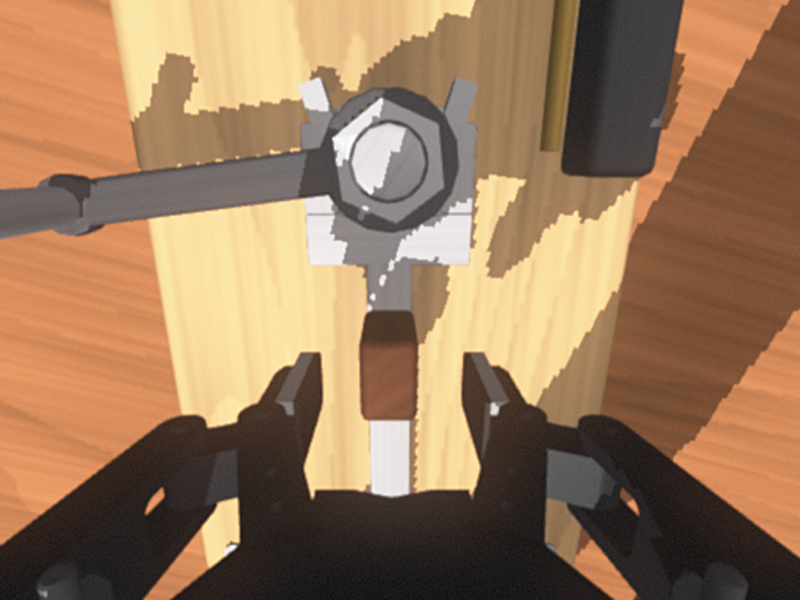

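Emit:
servo_tool --pt "0 0 0.03 0" --pt "0 0 0.04 0" --pt "0 0 0.04 0" --pt "0 0 0.03 0" --pt "0 0 0 0"

```text
clock: 9.7
ee_pos: [0.5024, 0.0046, 0.1753]
tcp_rot: [-3.141, 0.018, 0.276]
force: [-0.0, 0.1, -0.2]
gripper_width: 0.599
```

Emit:
servo_tool --pt "0.003 0.013 0 0.17" --pt "0.003 0.013 0 0.17" --pt "0.003 0.013 0 0.17" --pt "0.003 0.013 0 0.17" --pt "0.003 0.013 0 0.17" --pt "0.003 0.013 0 0.17" --pt "0.003 0.013 0 0.17" --pt "0.003 0.013 0 0.17" --pt "0.003 0.013 0 0.17" --pt "0.003 0.01 0 0.16" --pt "0 0 0 0"

```text
clock: 11.08
ee_pos: [0.5251, 0.134, 0.1622]
tcp_rot: [-3.124, 0.021, 2.021]
force: [-0.2, -0.5, 0.6]
gripper_width: 0.599
```

```bash
python3 - <<'E'
from h import *
s=sensors.get_state();print(s['clock'],s['ee_pos'],s['tcp_rot'],s['force'],s['gripper_width'],s['qpos'])
im,c=snap('wrist','w6.png'); np.save('c_w6.npy',c['world_from_camera'])
cv2.imwrite('pics/w6b.png',cv2.resize(cv2.cvtColor(im,cv2.COLOR_RGB2BGR),(800,600),interpolation=cv2.INTER_CUBIC))
im,c=snap('side','s6.png')
cv2.imwrite('pics/s6b.png',cv2.resize(cv2.cvtColor(im,cv2.COLOR_RGB2BGR)[125:255,175:390],None,fx=3.7,fy=3.7,interpolation=cv2.INTER_CUBIC))
E
```

```text
11.075 [0.52514368 0.13397682 0.16217284] [-3.12431399  0.02110219  2.02064103] [-0.20390998 -0.47499948  0.5686875 ] 0.5994480383654825 [ 0.15796008  0.41573701 -0.60391426  1.86345617  0.30874931  0.96923553
 -0.13799868]
```

View pics/w6b.png

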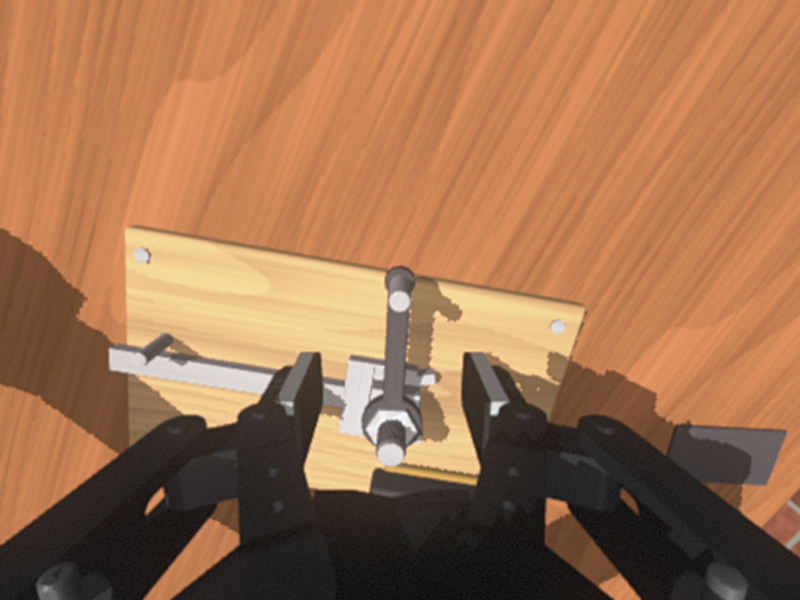

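View pics/s6b.png

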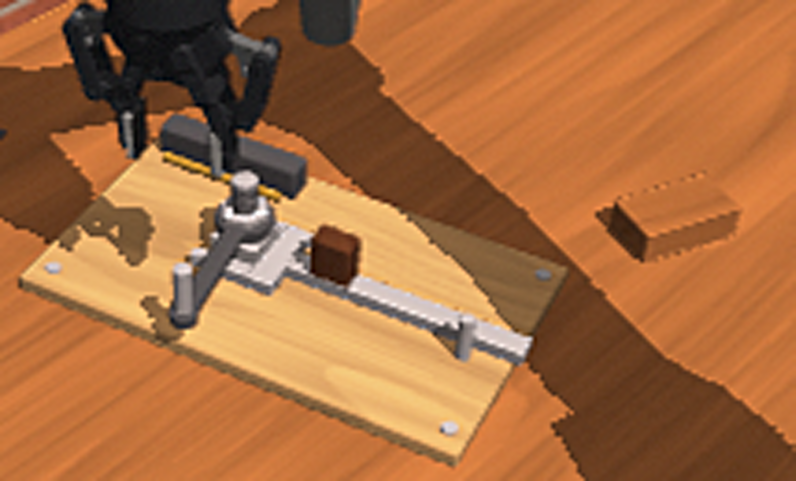

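```bash
python3 - <<'E'
from h import *
c=get_calibration('wrist'); c['world_from_camera']=np.load('c_w6.npy');cs=get_calibration('side')
W=lambda X,Y:((X+.5)*.64-.5,(Y+.5)*.64-.5)
S=lambda X,Y:((X+.5)/3.7-.5+175,(Y+.5)/3.7-.5+125)
print(onz(c,*W(399,300),.096),tri(c,W(399,300),cs,S(182,269)))
print(onz(c,*W(390,455),.090))
# spanner bar: tail
a,b=onz(c,*W(110,357),.027),onz(c,*W(342,394),.027);print(a,b,np.arctan2(*(b-a)[[1,0]]))
E
```

```text
[0.53012407 0.13080838 0.096     ] (array([0.5305431 , 0.13119631, 0.09534321]), np.float64(0.0013112880625491727))
[0.57542006 0.02381772 0.09      ]
[ 0.3484981  -0.03815093  0.027     ] [0.53353817 0.01508109 0.027     ] 0.2801145382092977
```

Emit:
servo_tool --pt "0.003 -0.002 -0.02 -0.02" --pt "0.002 -0.001 -0.02 -0.02" --pt "0 0 -0.015 0" --pt "0 0 0 0"

```text
clock: 11.68
ee_pos: [0.5294, 0.1266, 0.102]
tcp_rot: [-3.121, 0.023, 1.967]
force: [-0.6, 0.1, 0.1]
gripper_width: 0.598
```

Emit:
servo_tool --pt "0.001 0.003 -0.015 0" --pt "0 0.002 -0.015 0" --pt "0 0 -0.005 0" --pt "0 0 0 0"

```text
clock: 12.18
ee_pos: [0.5308, 0.1322, 0.0649]
tcp_rot: [-3.122, 0.023, 1.967]
force: [0.9, 0.1, 0.1]
gripper_width: 0.597
```

Now to close gently on the peg.

Emit:
servo_tool --pt "0 0 0.001 0" --pt "0 0 0 0" --pt "0 0 0 0" --pt "0 0 0 0" --pt "0 0 0 0" --pt "0 0 0 0" --grip 1 --force 40

```text
clock: 12.92
ee_pos: [0.5319, 0.1324, 0.0674]
tcp_rot: [-3.124, 0.024, 1.967]
force: [-0.6, -0.1, -0.2]
gripper_width: 0.002
```

```bash
python3 - <<'E'
from h import *
s=sensors.get_state();print(s['clock'],s['ee_pos'],s['tcp_rot'],s['force'],s['gripper_width'],s['wrist_torque'])
im,c=snap('wrist','w7.png'); 
cv2.imwrite('pics/w7b.png',cv2.resize(cv2.cvtColor(im,cv2.COLOR_RGB2BGR),(800,600),interpolation=cv2.INTER_CUBIC))
E
```

```text
12.925 [0.53188511 0.13235139 0.06737943] [-3.12434928  0.02417897  1.96669239] [-0.62049605 -0.10413655 -0.19545607] 0.0020454051422445474 [ 0.01963369 -0.0466653   0.0014009 ]
```

View pics/w7b.png

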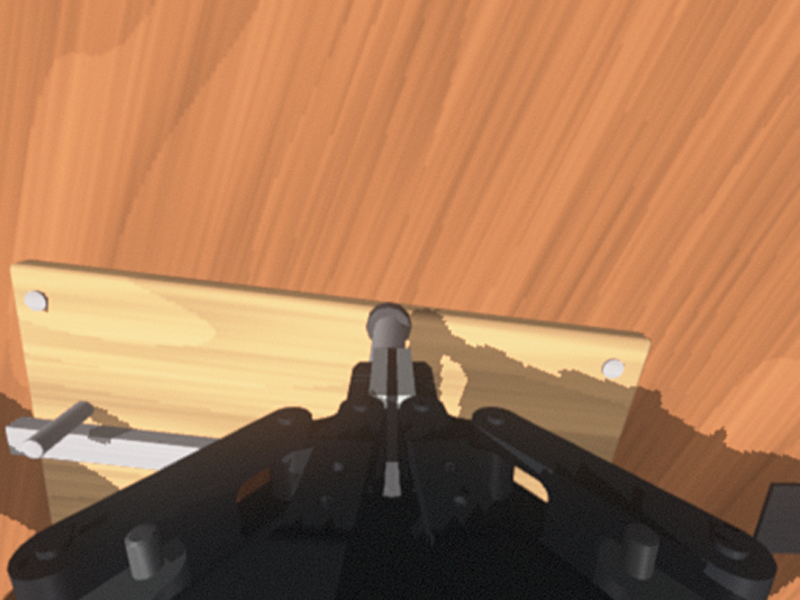

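```bash
python3 - <<'E'
from h import *
c=get_calibration('wrist')
s=sensors.get_state();print(s['ee_pos'])
for p in [(.530,.131,.055),(.530,.131,.096),s['ee_pos'],(.5755,.0245,.09)]: print(proj(c,p)/.64)
W=lambda X,Y:((X+.5)*.64-.5,(Y+.5)*.64-.5)
print(onz(c,*W(388,322),.055), onz(c,*W(392,350),.067))
im,c=snap('side','s7.png');im2,_=snap('top','t7.png')
a=cv2.resize(cv2.cvtColor(im,cv2.COLOR_RGB2BGR)[125:235,175:290],None,fx=5,fy=5,interpolation=cv2.INTER_CUBIC)
cv2.imwrite('pics/s7b.png',a)
E
```

```text
[0.53190527 0.13233382 0.06737716]
[387.25803558 325.78590003]
[384.37739423 365.8740151 ]
[391.58752716 335.13558263]
[388.04316577 577.37702721]
[0.52940793 0.13300262 0.055     ] [0.53477583 0.12559634 0.067     ]
```

View pics/s7b.png

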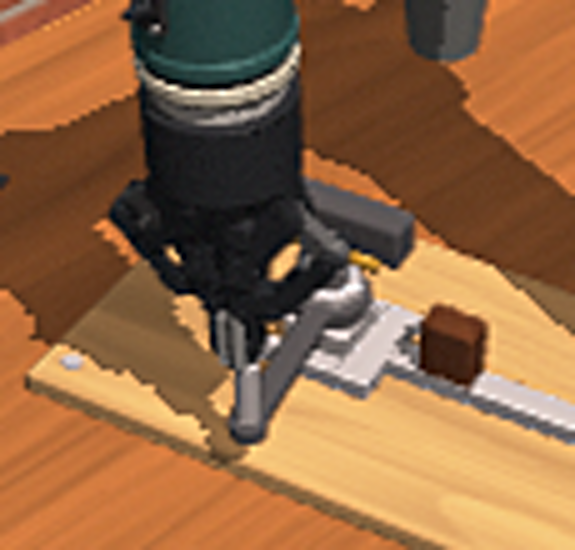

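```bash
python3 - <<'E'
from h import *
c=get_calibration('wrist');cs=get_calibration('side');ct=get_calibration('top')
W=lambda X,Y:((X+.5)*.64-.5,(Y+.5)*.64-.5)
s=sensors.get_state();y=s['tcp_rot'][2];p=s['ee_pos'];print(p,s['clock'])
for t in [(232,362),(240,366),(236,355)]:
    q,e=tri(c,W(392,349),cs,(175+t[0]/5-.4,125+t[1]/5-.4)); d=q-p
    print(q,e,'tool',d[0]*np.cos(y)+d[1]*np.sin(y),-d[0]*np.sin(y)+d[1]*np.cos(y),d[2])
print('TCP side crop',[(proj(cs,p)-[175,125])*5, (proj(cs,(.530,.131,.096))-[175,125])*5])
a=cv2.imread('pics/s7.png')[170:230,200:260]
cv2.imwrite('pics/s7c.png',cv2.resize(a,None,fx=9,fy=9,interpolation=cv2.INTER_NEAREST))
a=cv2.imread('pics/w7.png')[180:270,200:300]
cv2.imwrite('pics/w7c.png',cv2.resize(a,None,fx=6,fy=6,interpolation=cv2.INTER_NEAREST))
E
```

```text
[0.53184539 0.13236167 0.0673208 ] 13.075
[0.52823544 0.14328933 0.10581942] 0.0004600905333047849 tool 0.01147448304733587 -0.0008840781813354692 0.038498614307747925
[0.52898102 0.1389164  0.09883771] 0.0021409577265389143 tool 0.007152338706697549 0.00011463516812272546 0.03151690979366625
[0.52690606 0.14361253 0.11060718] 0.003028126801605564 tool 0.012285410314946833 0.00021779025738534897 0.043286379970012515
TCP side crop [array([243.58195563, 400.30181004]), array([246.2986439, 360.732092 ])]
```

View pics/s7c.png

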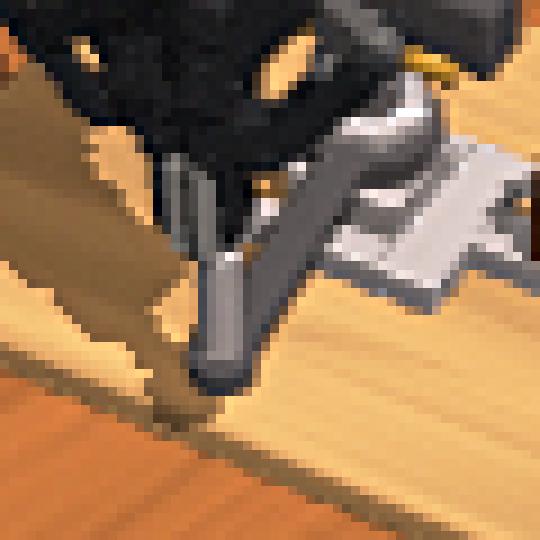

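View pics/w7c.png

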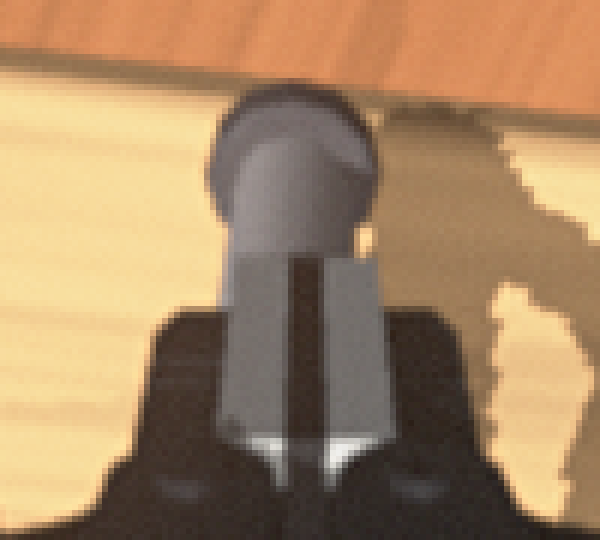

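The fingers shut on nothing. Triangulated from the wrist and side views, their tips sit above the peg top, near z 0.10. I'll reopen, go lower in small steps, and check force and pictures each time.

Emit:
servo_tool --pt "0 0 0.004 0" --pt "0 0 0 0" --pt "0 0 0 0" --pt "0 0 0 0" --grip -0.2

```text
clock: 13.58
ee_pos: [0.5319, 0.1324, 0.0717]
tcp_rot: [-3.124, 0.024, 1.967]
force: [0.3, 0.5, 0.1]
gripper_width: 0.602
```

```bash
cat > look.py <<'E'
import sys
from h import *
n=sys.argv[1]
s=sensors.get_state();print(s['clock'],s['ee_pos'],s['tcp_rot'],s['force'],s['gripper_width'])
im,c=snap('wrist',f'w{n}.png');im2,_=snap('side',f's{n}.png')
a=cv2.resize(im[130:280,180:330],None,fx=3.5,fy=3.5,interpolation=cv2.INTER_CUBIC)
b=cv2.resize(im2[150:235,180:245],None,fx=4,fy=525/85,interpolation=cv2.INTER_CUBIC)
cv2.imwrite(f'pics/l{n}.png',cv2.cvtColor(np.hstack([a,b]),cv2.COLOR_RGB2BGR))
E
python3 look.py 8
```

```text
13.575 [0.53190181 0.13237644 0.07167645] [-3.1243829   0.02417484  1.96672499] [0.28983398 0.45948647 0.07295967] 0.6019443544334785
```

View pics/l8.png

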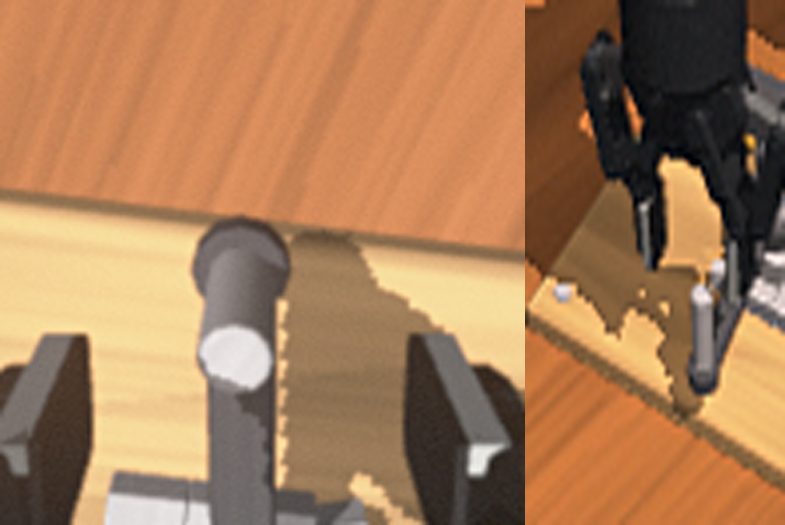

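```bash
python3 - <<'E'
from h import *
c=get_calibration('wrist');cs=get_calibration('side')
p=sensors.get_state()['ee_pos'];y=1.967
for w,t in [((301.4,225.7),(211.75,193))]:
    q,e=tri(c,w,cs,t);d=q-p;print(q,e,d[0]*np.cos(y)+d[1]*np.sin(y),-d[0]*np.sin(y)+d[1]*np.cos(y),d[2])
print(r.pinch_z)
E
```

```text
[0.55535241 0.15125242 0.10699528] 0.0004940012373212962 0.008347716038863756 -0.028982213867545403 0.035367488012803455
0.0187
```

Emit:
servo_tool --pt "0 0 -0.01 0" --pt "0 0 -0.01 0" --pt "0 0 -0.006 0" --pt "0 0 0 0"

```text
clock: 14.18
ee_pos: [0.5312, 0.1322, 0.0429]
tcp_rot: [-3.123, 0.024, 1.967]
force: [0.0, -0.6, -0.2]
gripper_width: 0.599
```

```bash
python3 look.py 9
```

```text
14.175 [0.53115668 0.13216631 0.04292754] [-3.12262582  0.02379807  1.96677964] [ 0.01014527 -0.61861707 -0.21976478] 0.5991979749234265
```

View pics/l9.png

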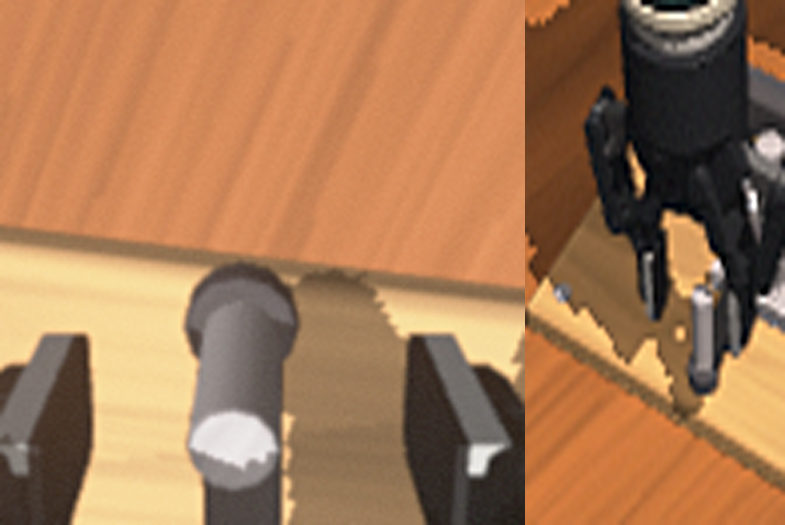

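Emit:
servo_tool --pt "0 0 0 0" --pt "0 0 0 0" --pt "0 0 0 0" --pt "0 0 0 0" --pt "0 0 0 0" --grip 1 --force 40

```text
clock: 14.9
ee_pos: [0.532, 0.1324, 0.0444]
tcp_rot: [-3.125, 0.024, 1.967]
force: [-1.4, 0.3, -1.0]
gripper_width: 0.143
```

```bash
python3 look.py 10
```

```text
14.9 [0.5319905  0.13242013 0.04435868] [-3.12499742  0.02426374  1.96656588] [-1.41464362  0.25130494 -1.0486206 ] 0.14315393449367436
```

View pics/l10.png

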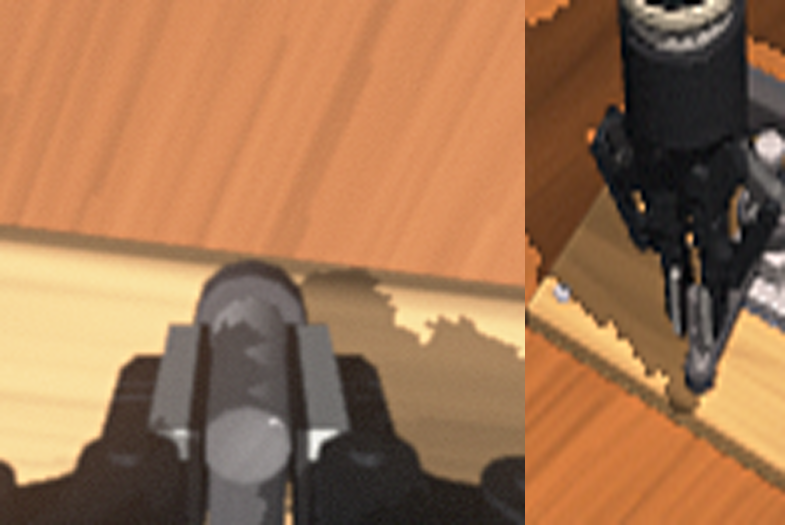

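Emit:
servo_tool --pt "0.0088 0.0031 0 -0.08" --pt "0.009 0.0024 0 -0.08" --pt "0.0091 0.0017 0 -0.08" --pt "0.0092 0.001 0 -0.08"

```text
clock: 15.5
ee_pos: [0.5678, 0.1407, 0.0442]
tcp_rot: [-3.123, 0.025, 1.638]
force: [0.2, -0.0, 0.6]
gripper_width: 0.141
```

Emit:
servo_tool --pt "0.0093 0.0003 0 -0.08" --pt "0.0093 -0.0005 0 -0.08" --pt "0.0092 -0.0012 0 -0.08" --pt "0.0091 -0.002 0 -0.08"

```text
clock: 16.0
ee_pos: [0.6054, 0.1368, 0.0441]
tcp_rot: [-3.122, 0.026, 1.309]
force: [-1.6, -0.5, 0.1]
gripper_width: 0.145
```

```bash
python3 - <<'E'
from h import *
s=sensors.get_state();print(s['clock'],s['ee_pos'],s['tcp_rot'],s['force'],s['gripper_width'])
im,c=snap('side','s11.png');im2,_=snap('top','t11.png')
a=cv2.resize(im[125:255,175:390],None,fx=3.7,fy=3.7,interpolation=cv2.INTER_CUBIC)
cv2.imwrite('pics/s11b.png',cv2.cvtColor(a,cv2.COLOR_RGB2BGR))
E
```

```text
16.0 [0.6053901  0.13676762 0.04412983] [-3.12220454  0.02636695  1.30864767] [-1.58877357 -0.52245962  0.09134955] 0.1451920585663166
```

View pics/s11b.png

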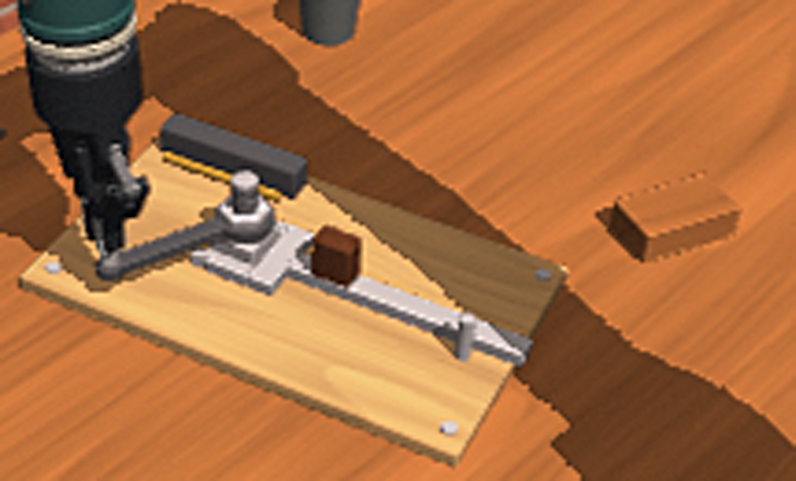

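Emit:
servo_tool --pt "0.0089 -0.0027 0 -0.08" --pt "0.0086 -0.0034 0 -0.08" --pt "0.0083 -0.0041 0 -0.08" --pt "0.008 -0.0048 0 -0.08"

```text
clock: 16.6
ee_pos: [0.6382, 0.1219, 0.0441]
tcp_rot: [-3.121, 0.028, 0.99]
force: [-0.7, -1.5, 0.1]
gripper_width: 0.147
```

Emit:
servo_tool --pt "0.0029 -0.002 0 -0.03" --pt "0.0028 -0.002 0 -0.03" --pt "0.0028 -0.0021 0 -0.03" --pt "0.0027 -0.0022 0 -0.03"

```text
clock: 17.1
ee_pos: [0.6491, 0.1137, 0.0442]
tcp_rot: [-3.121, 0.028, 0.87]
force: [-0.7, -0.0, 1.0]
gripper_width: 0.142
```

Emit:
servo_tool --pt "0.0018 -0.0015 0 -0.02" --pt "0.0017 -0.0015 0 -0.02" --pt "0.0017 -0.0016 0 -0.02"

```text
clock: 17.48
ee_pos: [0.6545, 0.1089, 0.0441]
tcp_rot: [-3.121, 0.028, 0.806]
force: [-0.8, -0.5, 0.6]
gripper_width: 0.146
```

Emit:
servo_tool --pt "0.0009 -0.0008 0 -0.01" --pt "0.0009 -0.0009 0 -0.01" --pt "0.0009 -0.0009 0 -0.01"

```text
clock: 17.85
ee_pos: [0.6572, 0.1062, 0.0441]
tcp_rot: [-3.12, 0.028, 0.774]
force: [-0.8, 0.2, 1.0]
gripper_width: 0.145
```

Emit:
servo_tool --pt "0.0009 -0.0009 0 -0.01" --pt "0.0008 -0.0009 0 -0.01"

```text
clock: 18.1
ee_pos: [0.659, 0.1044, 0.0442]
tcp_rot: [-3.12, 0.028, 0.753]
force: [-1.7, -0.2, 0.6]
gripper_width: 0.141
```

Emit:
servo_tool --pt "0.0008 -0.0009 0 -0.01" --pt "0.0008 -0.0009 0 -0.01"

```text
clock: 18.35
ee_pos: [0.6603, 0.1029, 0.0441]
tcp_rot: [-3.12, 0.028, 0.732]
force: [-1.4, 1.5, 0.7]
gripper_width: 0.149
```

Emit:
servo_tool --pt "0.0008 -0.0009 0 -0.01" --pt "0.0008 -0.0009 0 -0.01"

```text
clock: 18.6
ee_pos: [0.6617, 0.1014, 0.0441]
tcp_rot: [-3.119, 0.029, 0.711]
force: [-2.3, 1.5, 0.8]
gripper_width: 0.142
```

Emit:
servo_tool --pt "0.0007 -0.0008 0 -0.005"

```text
clock: 18.73
ee_pos: [0.6619, 0.1012, 0.044]
tcp_rot: [-3.118, 0.029, 0.706]
force: [-3.7, 1.7, 1.5]
gripper_width: 0.147
```

Emit:
servo_tool --pt "0.0007 -0.0008 0 -0.005"

```text
clock: 18.85
ee_pos: [0.6621, 0.1011, 0.0439]
tcp_rot: [-3.117, 0.03, 0.701]
force: [-2.5, 2.6, 3.2]
gripper_width: 0.143
```

Emit:
servo_tool --pt "0.0007 -0.0008 0 -0.005"

```text
clock: 18.98
ee_pos: [0.6622, 0.101, 0.0439]
tcp_rot: [-3.116, 0.03, 0.696]
force: [-3.5, 3.5, 2.3]
gripper_width: 0.144
```

Emit:
servo_tool --pt "0.0011 -0.0012 0 0"

```text
clock: 19.1
ee_pos: [0.6624, 0.1007, 0.0438]
tcp_rot: [-3.114, 0.031, 0.697]
force: [-6.1, 4.3, 2.7]
gripper_width: 0.146
```

Emit:
servo_tool --pt "0.0011 -0.0012 0 0"

```text
clock: 19.23
ee_pos: [0.6625, 0.1007, 0.0437]
tcp_rot: [-3.112, 0.032, 0.698]
force: [-5.8, 3.9, 3.3]
gripper_width: 0.146
```

Emit:
servo_tool --pt "0.0013 -0.0015 0 0"

```text
clock: 19.35
ee_pos: [0.6625, 0.1006, 0.0437]
tcp_rot: [-3.109, 0.033, 0.698]
force: [-6.6, 4.3, 3.5]
gripper_width: 0.144
```

Emit:
servo_tool --pt "0.0017 -0.0022 0 0"

```text
clock: 19.48
ee_pos: [0.6626, 0.1004, 0.0436]
tcp_rot: [-3.106, 0.034, 0.699]
force: [-7.1, 5.4, 4.6]
gripper_width: 0.138
```

Emit:
servo_tool --pt "0.0019 -0.0025 0 0"

```text
clock: 19.6
ee_pos: [0.6627, 0.1004, 0.0436]
tcp_rot: [-3.102, 0.035, 0.701]
force: [-8.1, 6.5, 3.6]
gripper_width: 0.141
```

Emit:
servo_tool --pt "0.0022 -0.003 0 0"

```text
clock: 19.73
ee_pos: [0.6627, 0.1003, 0.0435]
tcp_rot: [-3.097, 0.036, 0.702]
force: [-8.6, 7.4, 4.9]
gripper_width: 0.143
```

Emit:
servo_tool --pt "0.0022 -0.003 0 0"

```text
clock: 19.85
ee_pos: [0.6626, 0.1004, 0.0435]
tcp_rot: [-3.092, 0.038, 0.704]
force: [-8.8, 6.3, 5.3]
gripper_width: 0.148
```

Emit:
servo_tool --pt "0.0023 -0.0034 0 0" --pt "0.0023 -0.0034 0 0"

```text
clock: 20.1
ee_pos: [0.6623, 0.1004, 0.0435]
tcp_rot: [-3.081, 0.04, 0.708]
force: [-8.9, 7.2, 4.4]
gripper_width: 0.143
```

Emit:
servo_tool --pt "0.0023 -0.0034 0 0" --pt "0.0023 -0.0034 0 0" --pt "0.0023 -0.0034 0 0" --pt "0.0023 -0.0034 0 0"

```text
clock: 20.6
ee_pos: [0.6617, 0.1008, 0.0436]
tcp_rot: [-3.059, 0.045, 0.717]
force: [-8.9, 7.3, 4.1]
gripper_width: 0.144
```

Emit:
servo_tool --pt "0.0025 -0.0037 0 0" --pt "0.0026 -0.0038 0 0" --pt "0.0026 -0.0038 0 0" --pt "0.0026 -0.0038 0 0"

```text
clock: 21.1
ee_pos: [0.6611, 0.1011, 0.0436]
tcp_rot: [-3.036, 0.051, 0.728]
force: [-9.3, 7.3, 4.2]
gripper_width: 0.145
```

Emit:
servo_tool --pt "0.0029 -0.0043 0 0" --pt "0.003 -0.0044 0 0" --pt "0.003 -0.0044 0 0"

```text
clock: 21.48
ee_pos: [0.6607, 0.1012, 0.0437]
tcp_rot: [-3.015, 0.055, 0.737]
force: [-10.7, 8.4, 4.8]
gripper_width: 0.144
```

Emit:
servo_tool --pt "0.001 -0.001 0 0" --pt "0 0 0 0" --pt "0 0 0 0"

```text
clock: 21.85
ee_pos: [0.6593, 0.1024, 0.0441]
tcp_rot: [-3.012, 0.058, 0.74]
force: [-5.0, 2.6, 2.6]
gripper_width: 0.146
```

Emit:
servo_tool --pt "0 0 0 0" --pt "0 0 0 0" --pt "0 0 0 0" --pt "0 0 0 0" --grip -0.2

```text
clock: 22.35
ee_pos: [0.6616, 0.0993, 0.0438]
tcp_rot: [-3.017, 0.057, 0.737]
force: [-0.2, -0.6, -0.3]
gripper_width: 0.6
```

```bash
python3 look.py 12
```

```text
22.35 [0.66162072 0.09929508 0.04376765] [-3.01686607  0.05684136  0.73666717] [-0.15354183 -0.60827419 -0.32949721] 0.6003039121153082
```

View pics/l12.png

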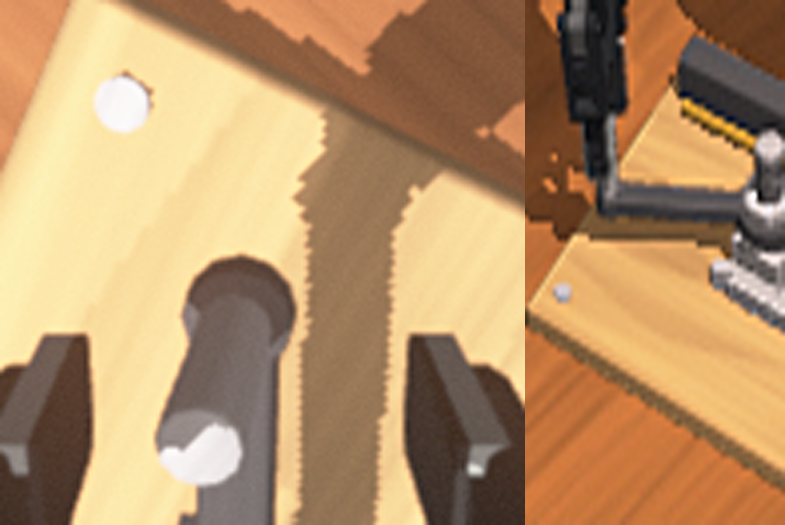

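Emit:
servo_tool --pt "0 0 0.02 0" --pt "0 0 0.03 0" --pt "0 0 0.04 0" --pt "0 0 0.05 0" --pt "0 0 0.05 0" --pt "0.02 0.02 0.03 0" --pt "0 0 0 0"

```text
clock: 23.32
ee_pos: [0.6814, 0.1203, 0.2809]
tcp_rot: [-3.021, 0.05, 0.737]
force: [0.1, 0.4, -0.9]
gripper_width: 0.603
```

Emit:
servo_tool --pt "0.03 0.03 0.03 0" --pt "0.03 0.04 0 0" --pt "0 0.05 0 0" --pt "0 0.05 0 0" --pt "0 0.05 0 0" --pt "0 0 0 0"

```text
clock: 24.08
ee_pos: [0.7377, 0.3383, 0.3072]
tcp_rot: [-3.021, 0.064, 0.731]
force: [0.7, -0.3, -0.4]
gripper_width: 0.599
```

```bash
python3 - <<'E'
from h import *
s=sensors.get_state();print(s['clock'],s['ee_pos'],s['force'])
im,c=snap('side','s13.png');im2,_=snap('top','t13.png')
a=cv2.resize(im[125:255,175:390],None,fx=3.7,fy=3.7,interpolation=cv2.INTER_CUBIC)
cv2.imwrite('pics/s13b.png',cv2.cvtColor(a,cv2.COLOR_RGB2BGR))
a=cv2.resize(im2[100:290,90:400],None,fx=2.5,fy=2.5,interpolation=cv2.INTER_CUBIC)
cv2.imwrite('pics/t13b.png',cv2.cvtColor(a,cv2.COLOR_RGB2BGR))
E
```

```text
24.075 [0.73774304 0.33832973 0.30724992] [ 0.73806895 -0.29736368 -0.35061144]
```

View pics/s13b.png

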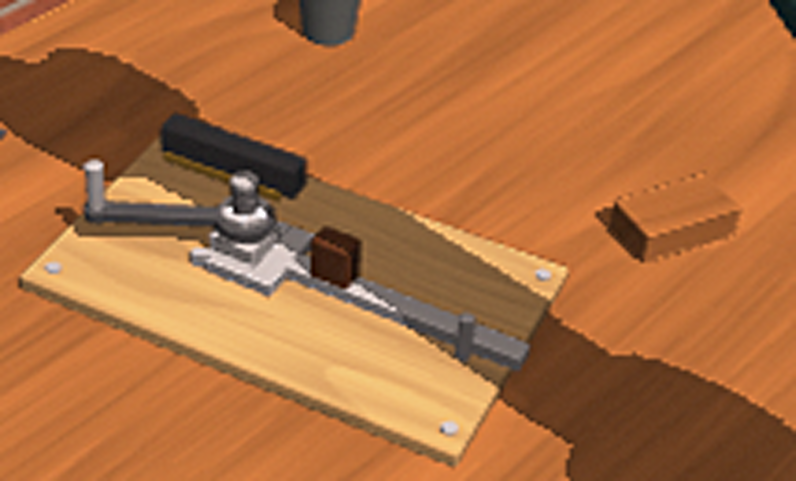

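View pics/t13b.png

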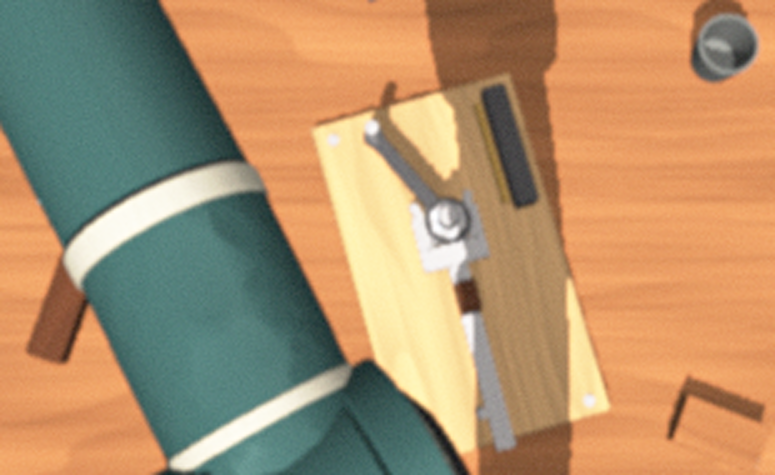

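```bash
python3 - <<'E'
from h import *
ct,cs=get_calibration('top'),get_calibration('side')
T=lambda X,Y:((X+.5)/2.5-.5+90,(Y+.5)/2.5-.5+100)
S=lambda X,Y:((X+.5)/3.7-.5+175,(Y+.5)/3.7-.5+125)
a=np.array([.5757,.0250])
pg,e=tri(ct,T(373,128),cs,S(93,164));print('peg',pg,e,np.degrees(np.arctan2(*(pg[:2]-a)[::-1]))-15.8)
sc,e=tri(ct,T(447,213),cs,S(245,177));print('screw',sc,e)
for p in [(496,451),(516,446)]: print('tail',onz(ct,*T(*p),.027))
t=(onz(ct,*T(496,451),.027)+onz(ct,*T(516,446),.027))[:2]/2
for q in (a,sc[:2]): print(np.linalg.norm(q-t),np.arctan2(*(q-t)[::-1]))
for p in [(524,349),(528,337)]: print('tail side',onz(cs,*S(*p),.027))
E
```

```text
peg [0.66273614 0.10029352 0.09604883] 0.001688886650109323 25.062535947056436
screw [0.57728639 0.02654462 0.09106188] 0.0032542957611726804
tail [ 0.34438241 -0.02218534  0.027     ]
tail [ 0.34924848 -0.04250588  0.027     ]
0.2359590220277455 0.24549043146127225
0.23787584423034974 0.25016838389220447
tail side [ 0.34916026 -0.03495104  0.027     ]
tail side [ 0.3545715  -0.04680579  0.027     ]
```

```bash
python3 -c "
from h import *
print(r.close_job(), sensors.get_state()['clock'])"
```

```text
the job is handed in; nothing more can be done
the job is handed in; nothing more can be done
```

The depth stop is locked and the job is handed in at about 24 s of the 64 s limit. `close_job` gave no verdict.

**Spanner:** I slid it along the jig onto the square lower nut until it met about 6 N of resistance, then let go. In the last pictures it is still on the nut with its handle leaning on the post. Its tail is 236 to 238 mm from the screw axis, against about 239.5 mm when fully home, so it reads home within camera error.

**Jam nut:** I turned it clockwise by the peg to its hard stop. The final push read about 11 to 13.5 N along the turning direction for over a second, with no reading above 15 N in total. I then released the peg and withdrew the arm.

**Last checks:** The peg now stands at about 25° from the jig's x axis. That fits the jam nut at its 1.3 rad stop, with the lower nut having followed by about 0.09 rad (0.25 is the limit). The tin and reed block look where they were. The arm hid part of the stone in the last top view, but nothing passed near it.

**What went wrong or disagreed:**
- **Missed grasp:** My first grasp of the peg closed on nothing. The cameras showed the fingertips about 30 to 35 mm higher than the stated tool point, so I reopened, went lower and gripped it without disturbing anything.
- **Tool tilt:** The tool tilted by up to about 7° during the final held push.

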